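Shut the hot kiln's roof vent with the hooked pole

TASK

The kiln is firing and its case is hot, so shut its roof vent with the hooked pole and never touch the kiln or the flap with the gripper or arm: take the pole from its wooden rest, slip its hook sideways through the brass eye on the vent flap, and bring the flap over and down on the hook under control, never letting it drop. With the hook still in the eye, press it down until it snaps under its sprung latch and is fully shut, feeling for the latch and never forcing it: the eye and hinge are light, keep below 10 N. Then draw the hook out, lay the pole back in its rest the way it lay and let go, leaving the mugs, the bottle and the bowl where they are.

Things in the scene. Friction and masses are not known exactly. Their poses are not given: they have to be found in the camera images.
- pole: hooked pole, 180 g; origin at the grip point on its axis; x along it to the hook, y left, z up as it lies. Flat-sided beech shaft 22 mm wide (y), 30 high, x = -205 to 55 mm; 8 mm steel rod on to x = 100, there bent square into a straight 8 mm prong along +y, ending at y = 38. Balance at about x = -40. Held from above it pivots between the pads if the hook is loaded: grip it hard
- hook (a point): middle of the pole's prong, 100 mm ahead (x) and 18 mm to the left (y) of the pole's origin
- rest: fixed plywood rest: base board and two notched uprights, 16 mm thick, at x = -90 and 42 mm; notches 31 mm wide at the floor, flared above, rims 71 mm above the bench; free space for the fingers between the uprights. Origin on the bench under the pole's grip point; x to the hook end, z up. The pole lies in it level, its axis 55 mm above the bench
- rest_seat (a point): where the pole's origin is when the pole lies in the rest; same axes as the rest
- kiln: grey steel kiln with a blue door, on its own stand; 380 mm deep (x), 340 wide (y), hot roof 212 mm above the bench. Origin on the floor under its centre, 750 mm below the bench; x points from the door to the back (away from the robot), y left, z up. On the roof a vent collar 25 mm high that the flap closes
- flap_hinge (a point): middle of the flap's hinge axis, which lies along the kiln's y, 245 mm above the bench, 40 mm from the kiln's centre towards the robot; same axes as the kiln
- flap (a joint): vent flap, steel plate 75 mm long, 110 wide, 10 thick, about 0.25 kg: 0 shut and level, 1.57 upright, stop at 1.85. Its stiff hinge holds it near upright; leaning to the robot by over 0.3 rad it falls if not held. At about 0.1 rad it rests on the sprung latch (front left of the collar): 3 to 7 N down at the eye push it past (stiffness varies), then it snaps to 0, a hard stop, and stays
- eye (a point): centre of the brass eye on the flap's free edge: hole 28 mm, wire 5 mm, hole axis along the hinge axis (kiln's y), so a prong put in sideways has 10 mm of play all round and can turn. 99 mm from the hinge axis along the plate and 15 mm above the plate's mid-plane: shut, it is 99 mm nearer the robot than the hinge and 260 mm above the bench. x axis along the plate to the hinge
- mug_a: white bisque mug with sponged stars, 76 mm wide, 90 mm high, handle along its +y; origin under its centre. Leave alone
- mug_b: second such mug. Leave alone
- slip_bottle: white squeeze bottle with a black nozzle, 54 mm wide, 145 mm high; origin under its centre. Leave alone
- bowl: white bowl 170 mm wide, 75 mm high; origin under its centre. Leave alone
There are look-alikes about, which are no part of the job. What is shaped like the rest but green is not meant.

How it is judged:
On the way, in this order (a step that is already met when the one before it is completed fails the run):
1. the prong is through the eye while the flap still stands open (distance between hook and eye below 0.018 m and value of joint flap above 1.2 rad), for 0.2 s.
2. the flap comes down on the hook, half way over with the prong still in the eye (distance between hook and eye below 0.018 m and value of joint flap between 0.2 and 0.8 rad), for 0.1 s.
3. the flap is shut under its latch, with the prong still in the eye (distance between hook and eye below 0.018 m and value of joint flap below 0.03 rad), for 0.1 s.
At the end, for the whole second after the job is handed in: the vent flap is shut (joint below 0.03 rad), the pole lies in its rest, level and hook end forward (origin within 20 mm of the seat, axis height 50 to 60 mm above the bench, within 0.15 rad of the rest's direction, tilted less than 0.08 rad), still and released (value of joint flap below 0.03 rad and distance between pole and rest_seat below 0.02 m and z of pole in the frame of rest between 0.05 and 0.06 m and x of hook in the frame of rest above 0.07 m and angle between pole's own z axis and vertical below 0.08 rad and angle between the x axis of pole and the x axis of rest, either way round below 0.15 rad and linear speed of pole below 0.02 m/s); the robot touches nothing.
It fails at once if the gripper or the arm touches the hot kiln or its flap (contact force between any of the fingers, the arm and kiln above 0.5 N).
It fails at once if the pole is forced against the kiln, the flap or its eye with more than 10 N (contact force between pole and kiln above 10 N).
It fails at once if the flap is let drop: it swings shut faster than 2.8 rad/s while still more than 0.2 rad open (velocity of joint flap below -2.8 rad/s and value of joint flap above 0.2 rad).
It fails at once if a mug, the bottle or the bowl is moved more than 15 mm (distance of any of mug_a, mug_b, slip_bottle, bowl from where it was at the start of the episode above 0.015 m).
It also fails if it takes over 72 s, if anything falls off the work surface, if the arm or the gripper's body presses on something with over 40 N, if the wrist force passes 120 N, or if a joint passes its speed limit or range.

ROBOT

A 7-joint arm with a two-finger parallel gripper is mounted at the origin on the work surface. World frame = base frame: x ahead of the robot, y to its left, z up, the work surface at z = 0. Lengths are in m, angles in rad, forces in N, time in s.
With the tool pointing down it reaches from about 0.4 to 0.875 m from the base axis. Payload 6.5 kg.
Tool frame: the origin (TCP) lies midway between the tips of the shut fingers; the grasp point (between the pads) lies 19 mm behind it (r.grip_depth is the distance from the TCP to the grasp point, in m); z points along the fingers, y is the line along which they close (so a half turn about z gives the same grasp; the last joint's range is limited). The gripper opens to 85 mm and grips with 20 to 120 N. Pads are 22 mm wide; open, the fingers measure 114 mm over their backs; the gripper's body (76 mm by 85 mm) begins 54 mm behind the grasp point. The pads swing forward as they close: fully open they stand 13 mm farther back than shut.
Start: joints at [1.074, 0.536, -0.004, 1.538, 0.003, 1.067, -0.071], TCP at [0.271, -0.591, 0.231] pointing down, gripper open.
Joint ranges: [-2.7, 2.7], [-0.37, 2.16], [-1.27, 1.26], [0.24, 2.4], [-1.31, 4.45], [0.19, 1.91], [-2.76, 2.76]. Speed limits (rad/s): [2.39, 2.39, 3.14, 3.14, 3.14, 3.14, 3.14].

INTERFACE

Orientations are given as a unit quaternion [x, y, z, w].
In Python, from station import r, read_camera gives the robot as it stands.
- The arm moves only by the tool carry_out, never from a script. Its argument "rows" is a list of rows, each a list of 7 numbers: the shift along the world's x, y, z in units of 50 mm (1.0 is 50 mm), then the turn, a rotation vector about the world's x, y, z in units of 10 degrees (1.0 is 10 degrees), then the finger opening in mm, from 0 to 85.4. A call has 1 to 5 rows; each row is the pose to reach, as a shift and turn from the pose commanded when the call began; what a row does not reach only later rows make up. A row lasts 1/8 s, in which the tool goes at most 62.5 mm and 10.7 degrees, less where a joint would pass 70% of its speed; a pose out of reach is approached as far as the arm can. A call with a gripper value outside its range is refused whole. The fingers move at their own pace and stop on an object; the grip force is fixed at half the most. Time passes only in rows, so rows that repeat a pose let the fingers close. It gives the time, the measured TCP pose, the force, the opening and the grip force at its end, in the units of the state.
- r.get_obs(): the state, without advancing time (a new reading comes with each control period).
- read_camera(name): name is "side" or "top"; returns a dict with "image" (480x640x3 uint8, red, green, blue), "range_z" (480x640 float32, m along the optical axis (not along the pixel's ray), 0 where there is no reading), "K" (3x3 intrinsics, pixels), "distortion" ([k1, k2, p1, p2, k3] as OpenCV has them; the pictures are not rectified), "rvec" (rotation vector, rad) and "tvec" (3), from world to camera coordinates, as OpenCV has them. Camera axes: x right, y down, z forward; pixel columns grow to the right and rows downward; lengths in m; the calibration is good to about 2 mm. A picture is of the moment at which its call begins.
- r.sign_off(): hands the job in; it is judged then, once.
The state is a dict: "time": time; "joint_pos": joint angles; "joint_velocities": joint speeds; "joint_torque": joint torques, N m; "tool_pos": TCP position; "orientation": TCP orientation; "ft_force": force on the tool from outside, world axes, zero at the start; "wrist_torque": the same for the moment, N m; "finger_gap": finger opening in m; "finger_force": force on a finger pad.
Only numpy, scipy, OpenCV 4.12 (cv2) and the standard library are available. Lean on these libraries where they do the work, as an engineer would, in place of code of your own. Each camera call takes 0.05 s, during which the arm holds its last target. There are 200 camera calls.

## Working session

There is one attempt and no reset: what is moved stays moved. The work goes in short steps, Python scripts to look and compute and a tool call to move; the robot and the scene stay as the last step left them, time stands still between calls to the robot, and variables do not carry over. Pictures are saved under pics/ and viewed, at most 10 in all, crops included, and the job is handed in when it is done.

Besides the shell and the picture viewer there is one more tool, called after ">>>" as a command line: name --pt "numbers of a row" for each row, then --argument value for the rest. carry_out: Moves the arm, as the interface text tells. Its arguments: {"type":"object","properties":{"rows":{"type":"array","items":{"type":"array","items":{"type":"number"}}}},"required":["rows"]}

```bash
mkdir -p pics; ls
cat > h.py <<'E'
import numpy as np, cv2
from station import r, read_camera
def pts(c):
    K,D=c["K"],np.array(c["distortion"]);R=cv2.Rodrigues(np.array(c["rvec"],float))[0];t=np.array(c["tvec"],float).ravel()
    h,w=c["range_z"].shape
    u,v=np.meshgrid(np.arange(w),np.arange(h))
    n=cv2.undistortPoints(np.stack([u,v],-1).reshape(-1,1,2).astype(np.float64),K,D).reshape(h,w,2)
    z=c["range_z"][...,None]
    P=np.concatenate([n*z,z],-1)
    P=(P-t)@R
    P[c["range_z"]==0]=np.nan
    return P
def ray(c,uv):
    K,D=c["K"],np.array(c["distortion"]);R=cv2.Rodrigues(np.array(c["rvec"],float))[0];t=np.array(c["tvec"],float).ravel()
    n=cv2.undistortPoints(np.array(uv,np.float64).reshape(-1,1,2),K,D).reshape(-1,2)
    d=np.c_[n,np.ones(len(n))]@R
    return -R.T@t,d
def plane(c,uv,z):
    o,d=ray(c,uv); return o+d*((z-o[2])/d[:,2:])
def save(im,n): cv2.imwrite("pics/"+n,im[...,::-1])
E
python3 - <<'E'
from h import *
import pickle
o=r.get_obs(); print({k:np.round(v,3).tolist() for k,v in o.items()})
for n in("side","top"):
    c=read_camera(n); save(c["image"],n+"0.png"); pickle.dump(c,open(n+"0.pkl","wb")); print(n,np.round(ray(c,[[320,240]]),3), np.isfinite(pts(c)).mean())
E
```

```text
pics
{'time': 0.0, 'joint_pos': [1.074, 0.537, -0.004, 1.539, 0.003, 1.067, -0.071], 'joint_velocities': [0.002, -0.003, 0.002, 0.001, 0.002, 0.0, -0.0], 'joint_torque': [0.001, -58.343, 1.049, -25.911, 0.012, 0.01, 0.0], 'tool_pos': [0.271, -0.59, 0.23], 'orientation': [0.977, 0.214, -0.0, -0.001], 'ft_force': [0.288, -0.339, -0.528], 'wrist_torque': [0.016, 0.009, 0.025], 'finger_force': 0.0, 'finger_gap': 0.086}Traceback (most recent call last):
  File "<stdin>", line 5, in <module>
    return _wrapfunc(a, 'round', decimals=decimals, out=out)
    return _wrapit(obj, method, *args, **kwds)
    conv = _array_converter(obj)
ValueError: setting an array element with a sequence. The requested array has an inhomogeneous shape after 1 dimensions. The detected shape was (2,) + inhomogeneous part.
```

View pics/side0.png

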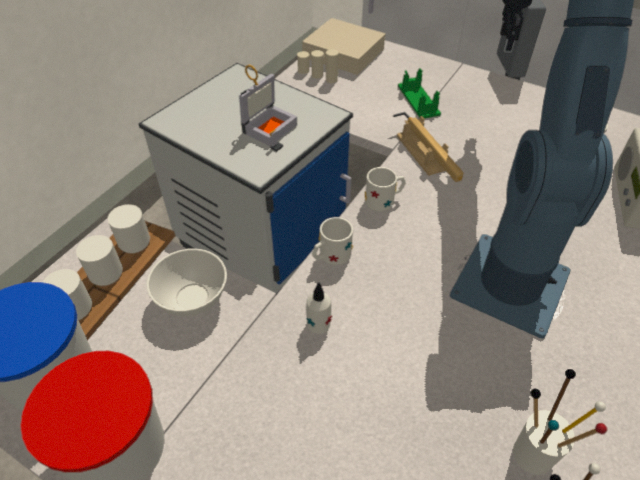

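The side picture shows the kiln roof at about (250,120), the flap upright with its eye at (252,73), the wooden rest with the pole at (430,150), hook tip at (397,115), and the green look-alike rest at (418,95).

Run:
```python
from h import *
import pickle
for n in("side","top"):
    c=read_camera(n); save(c["image"],n+"1.png"); pickle.dump(c,open(n+"1.pkl","wb")); o,d=ray(c,[[320,240]]);print(n,o.round(3),d.round(3), np.isfinite(pts(c)).mean())
    if n=="side":
        P=pts(c)
        for (u,v) in [(252,73),(430,150),(397,115),(460,175),(250,120),(381,180),(336,240)]: print(u,v,P[v,u].round(3))
```

```text
side [-0.017  0.88   1.004] [[ 0.343 -0.572 -0.745]] 0.9962174479166667
252 73 [ 0.804 -0.139  0.217]
430 150 [ 0.327 -0.269  0.069]
397 115 [ 0.478 -0.38   0.058]
460 175 [ 0.222 -0.221  0.064]
250 120 [0.69  0.029 0.213]
381 180 [ 0.395 -0.114  0.049]
336 240 [0.373 0.159 0.089]
top [ 0.402 -0.074  0.927] [[ 0.106 -0.014 -0.994]] 0.9959830729166667
```

View pics/top1.png

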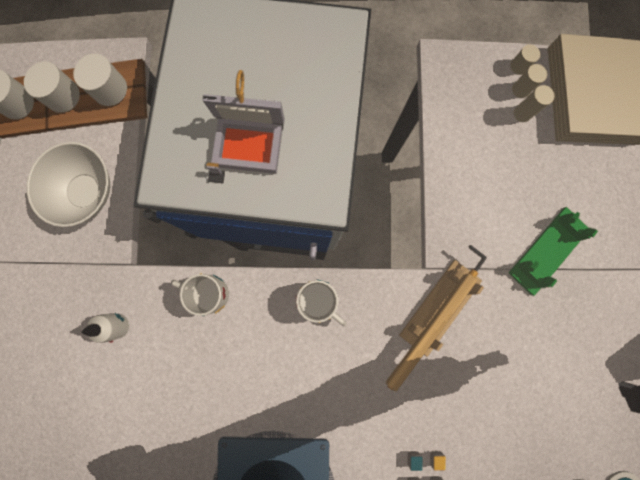

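The top view has image up = +x and left = +y. The wooden rest with the pole runs from tail (393,385) to hook (480,255), the prong tip is at (473,248), the flap is at (245,108) and the eye at (240,85). Candidates for the rest are wooden (440,320), which is the match, and green (553,250), which is rejected. For the kiln eye only brass (240,85) fits; the latch at (215,172) is not it.

```bash
cat > m.py <<'E'
from h import *
import pickle
T=pickle.load(open("top1.pkl","rb"));S=pickle.load(open("side1.pkl","rb"))
for nm,c in(("top",T),("side",S)):
    P=pts(c);hsv=cv2.cvtColor(c["image"],cv2.COLOR_RGB2HSV);H,Sa,V=[hsv[...,i] for i in range(3)]
    wood=(H>8)&(H<28)&(Sa>70)
    reg=(P[...,0]>.1)&(P[...,0]<.6)&(P[...,1]<-.1)&(P[...,1]>-.5)
    m=wood&reg&(P[...,2]>.064)&(P[...,2]<.076)
    q=P[m]; rect=cv2.minAreaRect(q[:,:2].astype(np.float32)); b=cv2.boxPoints(rect)
    print(nm,"shaft",m.sum(),q[:,2].mean().round(4),np.array(rect[0]).round(4),np.round(rect[1],4),rect[2],b.round(3).tolist())
    mu=q[:,:2].mean(0);w,vv=np.linalg.eigh(np.cov(q[:,:2].T));print(" pca",mu.round(4),vv[:,1])
    # kiln roof
    m=(abs(P[...,2]-.212)<.006)&(P[...,0]>.4)
    q=P[m][:,:2].astype(np.float32); rect=cv2.minAreaRect(q);print(" roof",m.sum(),np.round(rect[0],4),np.round(rect[1],4),rect[2],P[m][:,2].mean())
    # brass
    m=(H>10)&(H<30)&(Sa>90)&(P[...,0]>.45)&(P[...,1]>-.25)&(P[...,1]<.25)
    n,l,st,ce=cv2.connectedComponentsWithStats(m.astype(np.uint8),connectivity=8)
    for i in range(1,n):
        if st[i,4]>8: print(" brass",st[i],ce[i].round(1),np.median(P[l==i],0).round(3), P[l==i].min(0).round(3),P[l==i].max(0).round(3))
    # flap pts
    m=(P[...,2]>.255)&(P[...,0]>.5)&(P[...,0]<.9)&(abs(P[...,1])<.25)
    print(" flap",m.sum(),P[m].min(0).round(3),P[m].max(0).round(3))
    # dark rod beyond
a=T["image"][225:345,375:525];b=T["image"][60:200,170:310];c=S["image"][50:160,220:330];d=S["image"][90:200,380:490]
f=lambda x:cv2.resize(x,(400,300),interpolation=cv2.INTER_CUBIC)
save(np.vstack([np.hstack([f(a),f(b)]),np.hstack([f(d),f(c)])]),"crop1.png")
E
python3 m.py
```

```text
top shaft 1913 0.0701 [ 0.3292 -0.2997] [0.0579 0.2704] 53.09103012084961 [[0.20399999618530273, -0.24199999868869781], [0.41999998688697815, -0.40400001406669617], [0.45500001311302185, -0.3580000102519989], [0.23800000548362732, -0.19499999284744263]]
 pca [ 0.3278 -0.2977] [-0.79614833  0.60510151]
 roof 41675 [0.7046 0.0245] [0.3479 0.3887] 84.1513671875 0.21285755754933383
 brass [236  70   8  33 205] [239.8  85.8] [0.67  0.027 0.341] [0.654 0.023 0.211] [0.745 0.057 0.365]
 brass [206 162  13   5  40] [212.2 164.2] [0.587 0.081 0.254] [0.584 0.072 0.212] [0.602 0.097 0.259]
 flap 1907 [ 0.583 -0.027  0.255] [0.691 0.089 0.365]
side shaft 650 0.0703 [ 0.3304 -0.2983] [0.059  0.2755] 51.876953125 [[0.20399999618530273, -0.23600000143051147], [0.42100000381469727, -0.40700000524520874], [0.4569999873638153, -0.36000001430511475], [0.23999999463558197, -0.1899999976158142]]
 pca [ 0.3265 -0.2947] [-0.79540052  0.60608416]
 roof 11928 [ 1.1124 -0.0244] [0.354  1.2141] 83.37628173828125 0.2130840976630975
 brass [245  64  13  21  81] [251.7  73.2] [0.669 0.028 0.343] [ 0.655 -0.165  0.21 ] [0.828 0.032 0.366]
 brass [263 118  16  17 102] [270.9 126.3] [0.631 0.027 0.216] [ 0.584 -0.006  0.212] [0.65  0.088 0.258]
 flap 1103 [ 0.584 -0.028  0.255] [0.691 0.088 0.366]
```

View pics/crop1.png

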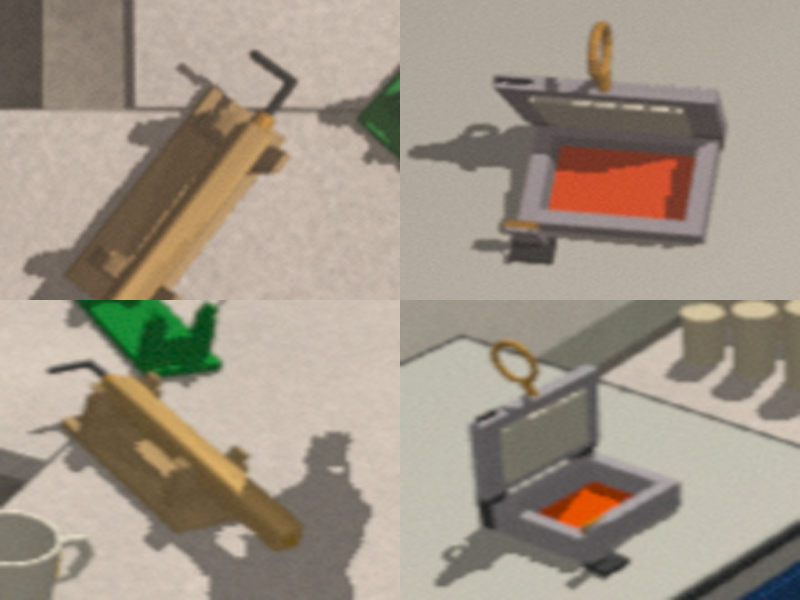

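The crop confirms the wooden rest with a beech shaft and dark prong pointing left. The brass eye stands on the flap's free edge, with its ring plane facing sideways as described.

```bash
cat > m2.py <<'E'
from h import *
import pickle
T=pickle.load(open("top1.pkl","rb"));S=pickle.load(open("side1.pkl","rb"))
for nm,c in(("top",T),("side",S)):
    P=pts(c);hsv=cv2.cvtColor(c["image"],cv2.COLOR_RGB2HSV);H,Sa,V=[hsv[...,i] for i in range(3)]
    wood=(H>8)&(H<28)&(Sa>70)
    reg=(P[...,0]>.1)&(P[...,0]<.6)&(P[...,1]<-.1)&(P[...,1]>-.5)
    q=P[wood&reg&(P[...,2]>.064)&(P[...,2]<.076)][:,:2]
    mu=q.mean(0);d=np.array([.796,-.605])
    for it in range(30):
        n=np.array([-d[1],d[0]]);s=(q-mu)@n;k=q[abs(s)<.0125]
        mu=k.mean(0);w,v=np.linalg.eigh(np.cov(k.T));d=v[:,1]*np.sign(v[0,1])
    n=np.array([-d[1],d[0]]);a=(k-mu)@d;s=(q-mu)@n
    lo,hi=np.percentile(a,[.5,99.5])
    t=(k-mu)@n
    print(nm,"yaw",np.degrees(np.arctan2(d[1],d[0])),"w",np.percentile(t,[1,99]).round(4),"len",hi-lo,"origin from tail",(mu+d*(lo+.205)).round(4),"from front",(mu+d*(hi-.055)).round(4))
    # rod: dark pixels
    rod=(V<90)&(Sa<90)&(P[...,2]>.045)&(P[...,2]<.07)&reg&(P[...,0]>.38)
    g=P[rod][:,:2]; loc=np.c_[(g-mu-d*(hi-.055))@d,(g-mu)@n]
    print(" rod n",len(g),loc.min(0).round(3) if len(g) else 0,loc.max(0).round(3) if len(g) else 0)
    m=(H>10)&(H<30)&(Sa>90)&(P[...,0]>.63)&(P[...,0]<.71)&(abs(P[...,1]-.03)<.03)&(P[...,2]>.325)
    e=P[m];A=np.c_[2*e[:,0],2*e[:,2],np.ones(len(e))];x=np.linalg.lstsq(A,(e[:,[0,2]]**2).sum(1),rcond=None)[0]
    print(" eye circle",len(e),x[:2].round(4),np.sqrt(x[2]+x[0]**2+x[1]**2).round(4),e[:,1].mean().round(4),e.min(0).round(3),e.max(0).round(3))
    roof=(abs(P[...,2]-.212)<.006)&(P[...,0]>.4)&(P[...,0]<.95)&(abs(P[...,1])<.25)
    print(" roof",cv2.minAreaRect(P[roof][:,:2].astype(np.float32)))
    f=P[(P[...,2]>.27)&(P[...,2]<.315)&(P[...,0]>.6)&(P[...,0]<.9)&(abs(P[...,1]-.03)<.07)]
    X=np.c_[f[:,1:],np.ones(len(f))];print(" flap plane x=ay+bz+c",np.linalg.lstsq(X,f[:,0],rcond=None)[0].round(4),f.min(0).round(3),f.max(0).round(3))
print(r.get_obs()["tool_pos"])
from scipy.spatial.transform import Rotation as R
print(R.from_quat(r.get_obs()["orientation"]).as_matrix().round(3))
E
python3 m2.py
```

```text
top yaw -37.08628690496779 w [-0.0117  0.0104] len 0.25778335488382087 origin from tail [ 0.3868 -0.342 ] from front [ 0.3851 -0.3406]
 rod n 131 [-0.062 -0.092] [0.15  0.256]
 eye circle 184 [0.6712 0.3464] 0.0169 0.027 [0.654 0.023 0.325] [0.687 0.031 0.365]
 roof ((0.7045601606369019, 0.02449880540370941), (0.3478650152683258, 0.3886646628379822), 84.1513671875)
 flap plane x=ay+bz+c [ 0.089  -0.0216  0.6578] [ 0.647 -0.027  0.27 ] [0.663 0.084 0.315]
side yaw -36.88214852715659 w [-0.0121  0.0101] len 0.2632423309059063 origin from tail [ 0.3875 -0.3397] from front [ 0.3901 -0.3416]
 rod n 19 [ 0.073 -0.002] [0.099 0.031]
 eye circle 71 [0.6717 0.3463] 0.0167 0.0278 [0.655 0.021 0.327] [0.691 0.032 0.366]
 roof ((0.7044784426689148, 0.0219431072473526), (0.35457196831703186, 0.3911084830760956), 83.7900619506836)
 flap plane x=ay+bz+c [ 0.1314 -0.0265  0.6579] [ 0.645 -0.027  0.27 ] [0.672 0.084 0.315]
[ 0.27124946 -0.59019259  0.23062771]
[[ 0.909  0.418 -0.001]
 [ 0.418 -0.909  0.001]
 [-0.    -0.001 -1.   ]]
```

>>> carry_out --pt "0.5 1 -0.3 0 0 -1.0 85" --pt "1 2 -0.7 0 0 -2.0 85" --pt "1.5 3 -1 0 0 -3.0 85" --pt "2 4 -1.3 0 0 -4 85" --pt "2.44 4.9 -1.6 0 0 -5 85"

```text
time: 0.78
tool_pos: [0.3942, -0.3435, 0.1508]
orientation: [0.975, -0.222, 0.0, -0.0]
ft_force: [0.7, 0.0, -0.3]
finger_gap: 0.0853
finger_force: 0.0
```

>>> carry_out --pt "0 0 -0.2 0 0 -1.0 85" --pt "0 0 -0.3 0 0 -1.15 85" --pt "0 0 -0.3 0 0 -1.15 85"

```text
time: 1.15
tool_pos: [0.3929, -0.3462, 0.1361]
orientation: [0.949, -0.315, -0.0, 0.0]
ft_force: [-0.1, -0.4, 0.5]
finger_gap: 0.0849
finger_force: 0.0
```

```bash
cat >> h.py <<'E'
from scipy.spatial.transform import Rotation as Rn
def st():
    o=r.get_obs();M=Rn.from_quat(o["orientation"]).as_matrix()
    print("t",round(float(o["time"]),2),"p",np.round(o["tool_pos"],4),"zax",M[:,2].round(3),"yaw_y",np.degrees(np.arctan2(M[1,1],M[0,1])).round(2),"f",np.round(o["ft_force"],2),"m",np.round(o["wrist_torque"],2),"gap",round(float(o["finger_gap"]),4),"q",np.round(o["joint_pos"],2))
E
python3 -c "
from h import *
st()"
```

```text
t 1.15 p [ 0.3929 -0.3462  0.1361] zax [-0.001 -0.    -1.   ] yaw_y -126.72 f [-0.08 -0.39  0.5 ] m [-0.01 -0.02 -0.03] gap 0.0849 q [ 0.5   0.46  0.17  1.96 -0.11  0.74 -1.48]
```

>>> carry_out --pt "0 0 -0.6 0 0 0 85" --pt "0 0 -1.2 0 0 0 85" --pt "0 0 -1.7 0 0 0 85" --pt "0 0 -2.0 0 0 0 85" --pt "0 0 -2.0 0 0 0 85"

```text
time: 1.78
tool_pos: [0.3929, -0.3458, 0.0359]
orientation: [0.949, -0.316, -0.001, -0.0]
ft_force: [-0.7, -0.4, 1.1]
finger_gap: 0.0848
finger_force: 0.0
```

>>> carry_out --pt "0 0 0 0 0 0 40" --pt "0 0 0 0 0 0 10" --pt "0 0 0 0 0 0 0" --pt "0 0 0 0 0 0 0" --pt "0 0 0 0 0 0 0"

```text
time: 2.4
tool_pos: [0.3938, -0.346, 0.0369]
orientation: [0.949, -0.316, 0.0, 0.0]
ft_force: [0.1, 0.4, 4.6]
finger_gap: 0.0214
finger_force: 59.3
```

```bash
python3 -c "
from h import *
st()
c=read_camera('side');d=read_camera('top')
f=lambda x:cv2.resize(x,(400,300),interpolation=cv2.INTER_CUBIC)
save(np.hstack([f(c['image'][70:220,360:560]),f(d['image'][225:375,350:550])]),'grasp.png')"
```

```text
t 2.4 p [ 0.3938 -0.346   0.0369] zax [ 0.001 -0.001 -1.   ] yaw_y -126.81 f [0.07 0.37 4.63] m [0.02 0.19 0.03] gap 0.0214 q [ 0.54  0.63  0.13  1.99 -0.15  0.53 -1.45]
```

View pics/grasp.png

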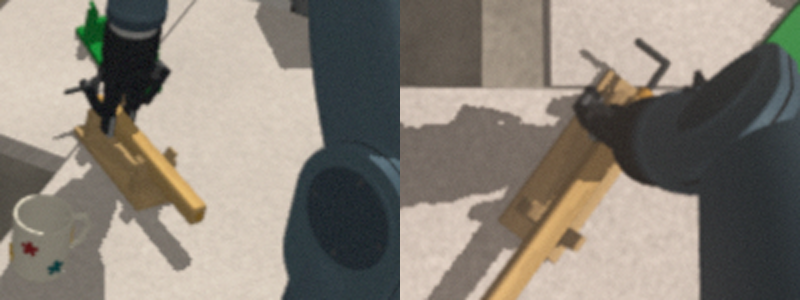

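The view shows the fingers closed on the shaft between the uprights (about (125,110) left half, (600,100) right half), prong at (650,55). The gap is 21 mm, so the grip is good.

>>> carry_out --pt "0 0 0.2 0 0 0 0" --pt "0 0 0.6 0 0 0 0" --pt "0 0 1.1 0 0 0 0" --pt "0 0 1.7 0 0 0 0" --pt "0 0 2.3 0 0 0 0"

```text
time: 3.12
tool_pos: [0.3932, -0.3453, 0.1525]
orientation: [0.949, -0.316, -0.0, -0.0]
ft_force: [-0.1, 0.2, -1.5]
finger_gap: 0.0209
finger_force: 58.6
```

>>> carry_out --pt "0.2 0.3 0.7 0 0 0.1 0" --pt "0.4 0.7 1.4 0 0 0.4 0" --pt "0.7 1.1 2.0 0 0 0.7 0" --pt "1.0 1.6 2.6 0 0 1.1 0" --pt "1.4 2.2 3.1 0 0 1.5 0"

```text
time: 3.75
tool_pos: [0.4633, -0.2352, 0.3079]
orientation: [0.982, -0.189, 0.0, 0.0]
ft_force: [0.4, -0.6, -1.3]
finger_gap: 0.0214
finger_force: 58.6
```

>>> carry_out --pt "0.5 0.8 0.2 0 0 0.4 0" --pt "1.0 1.6 0.35 0 0 0.8 0" --pt "1.5 2.4 0.42 0 0 1.2 0" --pt "1.9 3.0 0.42 0 0 1.5 0" --pt "2.12 3.32 0.42 0 0 1.6 0"

```text
time: 4.38
tool_pos: [0.5697, -0.0676, 0.3273]
orientation: [0.999, -0.049, -0.0, -0.0]
ft_force: [0.1, -0.7, -1.5]
finger_gap: 0.0213
finger_force: 58.7
```

```bash
cat > look.py <<'E'
from h import *
import sys
st()
c=read_camera('side');d=read_camera('top')
import pickle;pickle.dump((c,d),open('last.pkl','wb'))
for nm,k in(("side",c),("top",d)):
    P=pts(k);hsv=cv2.cvtColor(k["image"],cv2.COLOR_RGB2HSV);H,Sa,V=[hsv[...,i] for i in range(3)]
    m=(H>10)&(H<30)&(Sa>90)&(P[...,0]>.5)&(P[...,0]<.71)&(abs(P[...,1]-.03)<.03)&(P[...,2]>.25)
    print(nm,"brass",m.sum(),P[m].min(0).round(3),P[m].max(0).round(3)) if m.any() else 0
    o=r.get_obs()["tool_pos"]
    # rod: anything ahead of shaft at axis height within box
    ex=np.array([.9945,-.1045]);ey=np.array([.1045,.9945])
    L=np.stack([(P[...,:2]-o[:2])@ex,(P[...,:2]-o[:2])@ey,P[...,2]-o[2]],-1)
    q=(L[...,0]>.055)&(L[...,0]<.115)&(abs(L[...,1])<.045)&(abs(L[...,2]-.019)<.02)&~m
    a=L[q]
    if len(a): print(nm,"rod",len(a),"lo",np.percentile(a,2,0).round(4),"hi",np.percentile(a,98,0).round(4))
    p=a[a[:,1]>.01] if len(a) else a
    if len(p): print("  prong mean",p.mean(0).round(4))
    q=(L[...,0]>-.2)&(L[...,0]<.04)&(abs(L[...,1])<.02)&(abs(L[...,2]-.03)<.03)&(H>8)&(H<28)&(Sa>70)
    a=L[q]
    if len(a)>20: print(nm,"shaft",len(a),"xrange",a[:,0].min().round(3),a[:,0].max().round(3),"slope z,y vs x",np.polyfit(a[:,0],a[:,2],1).round(4),np.polyfit(a[:,0],a[:,1],1).round(4))
f=lambda x:cv2.resize(x,(400,300),interpolation=cv2.INTER_CUBIC)
save(np.hstack([f(c['image'][30:180,200:400]),f(d['image'][40:190,170:370])]),sys.argv[1])
E
python3 look.py pre.png
```

```text
t 4.38 p [ 0.5697 -0.0676  0.3273] zax [-0.  0. -1.] yaw_y -95.65 f [ 0.06 -0.67 -1.48] m [-0.02 -0.02  0.03] gap 0.0213 q [ 0.07  0.32 -0.04  1.63  0.01  1.19 -1.64]
side brass 78 [0.654 0.023 0.322] [0.691 0.033 0.367]
side rod 92 lo [ 0.0555 -0.0029  0.0167] hi [0.0923 0.0368 0.0271]
  prong mean [0.0884 0.025  0.0218]
side shaft 1299 xrange -0.2 0.04 slope z,y vs x [-0.0094  0.025 ] [0.0083 0.0068]
```

View pics/pre.png

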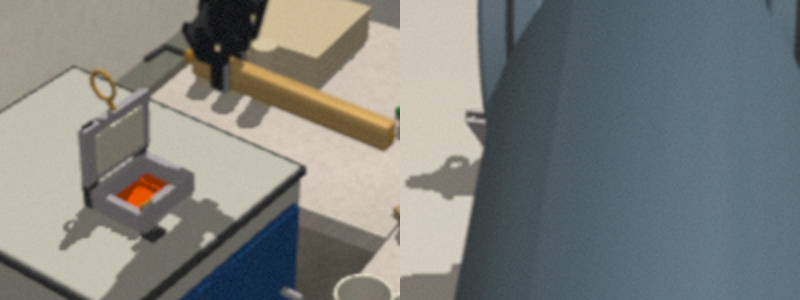

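The side view shows the pole level, prong tip at (150,50) in the crop, well clear of the eye ring at (103,85). The flap is still upright and the top view is blocked by the arm. Now I'll close to just short of the eye.

>>> carry_out --pt "0.02 0.2 0 0 0 0 0" --pt "0.06 0.5 -0.02 0 0 0 0" --pt "0.1 0.8 -0.02 0 0 0 0" --pt "0.13 1.05 -0.02 0 0 0 0" --pt "0.13 1.1 -0.02 0 0 0 0"

```text
time: 5.1
tool_pos: [0.576, -0.0131, 0.3263]
orientation: [0.999, -0.05, -0.0, -0.0]
ft_force: [0.2, -0.9, -1.6]
finger_gap: 0.0211
finger_force: 58.8
```

```bash
sed -i "s/c\['image'\]\[30:180,200:400\]/c['image'][45:120,210:310]/" look.py; python3 look.py near.png
```

```text
t 5.1 p [ 0.576  -0.0131  0.3263] zax [-0.  0. -1.] yaw_y -95.7 f [ 0.24 -0.94 -1.63] m [-0.04 -0.07 -0.  ] gap 0.0211 q [-0.    0.32 -0.07  1.62  0.02  1.19 -1.75]
side brass 266 [0.5  0.   0.32] [0.69  0.034 0.389]
side rod 90 lo [ 0.0572 -0.001   0.0159] hi [0.0927 0.0359 0.0252]
  prong mean [0.0887 0.0235 0.0214]
side shaft 1357 xrange -0.2 0.04 slope z,y vs x [-0.0078  0.0248] [0.0077 0.0078]
top brass 1 [0.513 0.025 0.715] [0.513 0.025 0.715]
```

View pics/near.png

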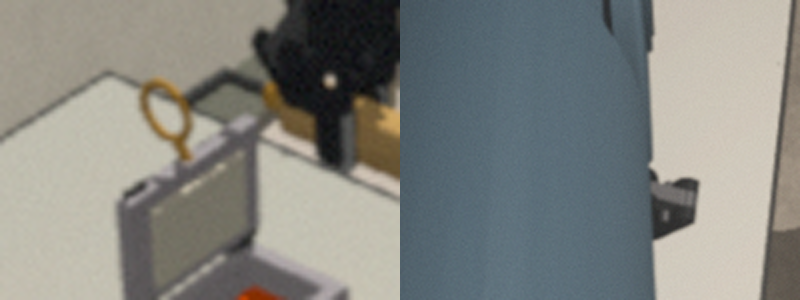

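Run:
```python
from h import *
import pickle
c,d=pickle.load(open('last.pkl','rb'))
pr=lambda p:(cv2.projectPoints(np.array(p,float).reshape(-1,1,3),c['rvec'],c['tvec'],c['K'],np.array(c['distortion']))[0].reshape(-1,2)-[210,45])*4
o=r.get_obs()["tool_pos"];ex=np.array([.9953,-.0968,0]);ey=np.array([.0968,.9953,0])
E=np.array([.6725,.0275,.3448])
print("eye",pr(E),"corner,tip,ringplane",pr([o+.09*ex-.001*ey+[0,0,.0185],o+.09*ex+.037*ey+[0,0,.0185],o+.09*ex+.05*ey+[0,0,.0185]]))
f=lambda x:cv2.resize(x,(800,600),interpolation=cv2.INTER_CUBIC)
im=f(c['image'][55:92,235:285])
save(im,'near2.png')
```

```text
eye [[164.62378629 111.90725646]] corner,tip,ringplane [[228.4761865   73.27093254]
 [184.22131763 102.18410889]
 [168.73825916 112.30141743]]
```

View pics/near2.png

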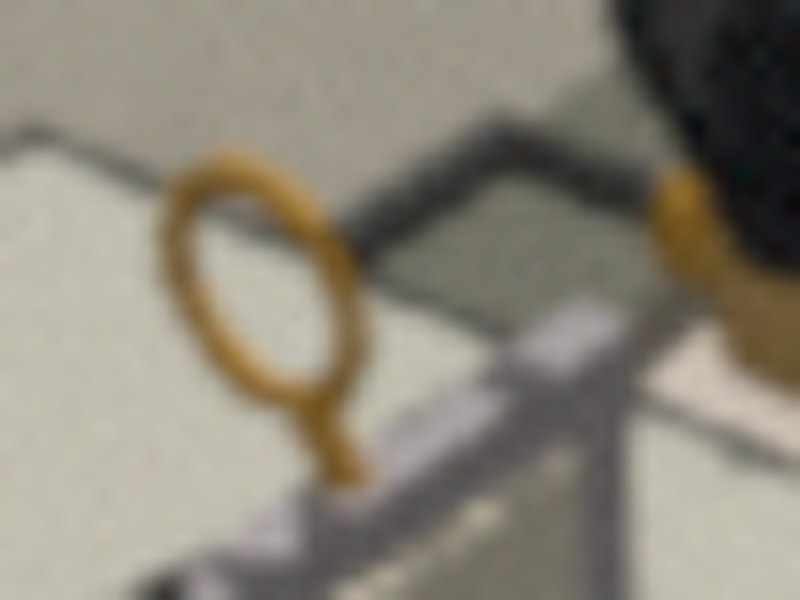

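Prong corner at (515,130) and line through tip (355,245) point at the ring's centre (262,280), within about 2 mm, so I insert.

>>> carry_out --pt "0.03 0.1 0 0 0 0 0" --pt "0.05 0.25 0 0 0 0 0" --pt "0.07 0.4 0 0 0 0 0" --pt "0.08 0.55 0 0 0 0 0" --pt "0.09 0.66 0 0 0 0 0"

```text
time: 5.82
tool_pos: [0.5804, 0.0192, 0.3263]
orientation: [0.999, -0.05, -0.0, -0.0]
ft_force: [0.6, 0.3, -2.3]
finger_gap: 0.0211
finger_force: 58.8
```

>>> carry_out --pt "0 0 0 0 0 0 0" --pt "0 0 0 0 0 0 0"

```text
time: 6.08
tool_pos: [0.5804, 0.018, 0.3263]
orientation: [0.999, -0.051, -0.0, 0.0]
ft_force: [0.1, -0.8, -2.3]
finger_gap: 0.021
finger_force: 58.8
```

```bash
sed -i "s/c\['image'\]\[45:120,210:310\]/c['image'][50:110,215:295]/" look.py; python3 look.py ins.png
```

```text
t 6.08 p [0.5804 0.018  0.3263] zax [-0. -0. -1.] yaw_y -95.84 f [ 0.06 -0.76 -2.33] m [ 0.02 -0.04  0.01] gap 0.021 q [-0.05  0.33 -0.08  1.61  0.03  1.2  -1.81]
side brass 628 [0.5   0.007 0.323] [0.691 0.058 0.381]
side rod 95 lo [ 0.0646 -0.0025  0.0053] hi [0.1057 0.0364 0.0355]
  prong mean [0.089  0.022  0.0204]
side shaft 1378 xrange -0.2 0.04 slope z,y vs x [-0.005   0.0253] [0.0064 0.0066]
top brass 68 [0.508 0.008 0.343] [0.571 0.052 0.709]
top shaft 93 xrange -0.043 -0.007 slope z,y vs x [0.4097 0.0355] [ 0.0792 -0.009 ]
```

View pics/ins.png

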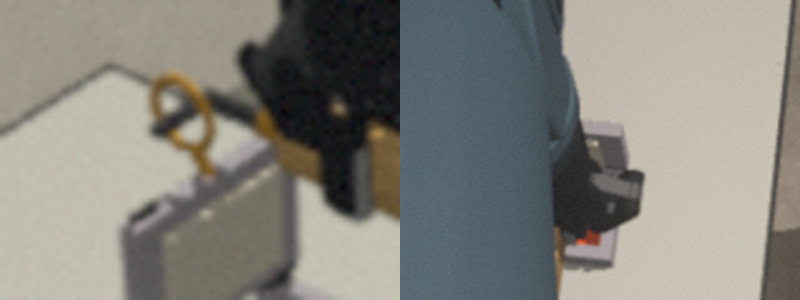

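The prong is through the ring, its tip showing beyond the ring at (155,130). Next I'll lift it a little towards the ring's outer side, to cut the play, and bring the flap over slowly on an arc about the hinge.

```bash
cat > arc.py <<'E'
from h import *
R=.1001;ex=np.array([.9945,-.1045])
def hook(phi,d): return np.array([-(R+d)*np.cos(phi),(R+d)*np.sin(phi)])
h0=np.array([.0078,.0998])
ph=list(np.arange(1.60,1.46,-.05))+list(np.arange(1.45,0.94,-.04))+list(np.arange(.9,.29,-.06))
P=[(1.65,.007)]*2+[(p,.007) for p in ph]
prev=np.zeros(2)
for i in range(0,len(P),5):
    base=prev.copy();out=[]
    for p,d in P[i:i+5]:
        v=hook(p,d)-h0;w=(v-base)/.05;out.append([round(w[0]*.9945,2),round(-w[0]*.1045,2),round(w[1],2),0,0,0,0]);prev=v
    print([p for p,d in P[i:i+5]][-1].__round__(2),out)
print(np.round(.5804+prev[0]*.9945,4),.3263+prev[1])
E
python3 arc.py
```

```text
1.5 [[np.float64(0.01), np.float64(-0.0), np.float64(0.14), 0, 0, 0, 0], [np.float64(0.01), np.float64(-0.0), np.float64(0.14), 0, 0, 0, 0], [np.float64(-0.09), np.float64(0.01), np.float64(0.15), 0, 0, 0, 0], [np.float64(-0.2), np.float64(0.02), np.float64(0.15), 0, 0, 0, 0], [np.float64(-0.31), np.float64(0.03), np.float64(0.14), 0, 0, 0, 0]]
1.29 [[np.float64(-0.11), np.float64(0.01), np.float64(-0.01), 0, 0, 0, 0], [np.float64(-0.19), np.float64(0.02), np.float64(-0.02), 0, 0, 0, 0], [np.float64(-0.27), np.float64(0.03), np.float64(-0.04), 0, 0, 0, 0], [np.float64(-0.36), np.float64(0.04), np.float64(-0.06), 0, 0, 0, 0], [np.float64(-0.44), np.float64(0.05), np.float64(-0.08), 0, 0, 0, 0]]
1.09 [[np.float64(-0.08), np.float64(0.01), np.float64(-0.03), 0, 0, 0, 0], [np.float64(-0.16), np.float64(0.02), np.float64(-0.05), 0, 0, 0, 0], [np.float64(-0.24), np.float64(0.03), np.float64(-0.09), 0, 0, 0, 0], [np.float64(-0.32), np.float64(0.03), np.float64(-0.12), 0, 0, 0, 0], [np.float64(-0.39), np.float64(0.04), np.float64(-0.16), 0, 0, 0, 0]]
0.84 [[np.float64(-0.07), np.float64(0.01
[... 281 characters left out ...]
, np.float64(-0.3), 0, 0, 0, 0]]
0.54 [[np.float64(-0.09), np.float64(0.01), np.float64(-0.09), 0, 0, 0, 0], [np.float64(-0.18), np.float64(0.02), np.float64(-0.18), 0, 0, 0, 0], [np.float64(-0.26), np.float64(0.03), np.float64(-0.28), 0, 0, 0, 0], [np.float64(-0.34), np.float64(0.04), np.float64(-0.39), 0, 0, 0, 0], [np.float64(-0.41), np.float64(0.04), np.float64(-0.49), 0, 0, 0, 0]]
0.3 [[np.float64(-0.06), np.float64(0.01), np.float64(-0.11), 0, 0, 0, 0], [np.float64(-0.12), np.float64(0.01), np.float64(-0.23), 0, 0, 0, 0], [np.float64(-0.17), np.float64(0.02), np.float64(-0.35), 0, 0, 0, 0], [np.float64(-0.21), np.float64(0.02), np.float64(-0.47), 0, 0, 0, 0]]
0.4709 0.25815021413342953
```

>>> carry_out --pt "0.01 0 0.07 0 0 0 0" --pt "0.01 0 0.14 0 0 0 0" --pt "-0.09 0.01 0.15 0 0 0 0" --pt "-0.2 0.02 0.15 0 0 0 0" --pt "-0.31 0.03 0.14 0 0 0 0"

```text
time: 6.8
tool_pos: [0.5644, 0.0199, 0.3333]
orientation: [0.999, -0.051, -0.0, 0.0]
ft_force: [-0.5, 0.4, -1.6]
finger_gap: 0.0215
finger_force: 58.8
```

>>> carry_out --pt "-0.11 0.01 -0.01 0 0 0 0" --pt "-0.19 0.02 -0.02 0 0 0 0" --pt "-0.27 0.03 -0.04 0 0 0 0" --pt "-0.36 0.04 -0.06 0 0 0 0" --pt "-0.44 0.05 -0.08 0 0 0 0"

```text
time: 7.42
tool_pos: [0.5426, 0.0224, 0.3292]
orientation: [0.999, -0.051, -0.0, -0.0]
ft_force: [0.4, 0.1, -0.3]
finger_gap: 0.0212
finger_force: 58.8
```

```bash
sed -i "s/c\['image'\]\[50:110,215:295\]/c['image'][50:140,215:335]/" look.py; python3 look.py arc1.png
```

```text
t 7.42 p [0.5426 0.0224 0.3292] zax [-0.  0. -1.] yaw_y -95.82 f [ 0.44  0.14 -0.33] m [-0.02 -0.1  -0.03] gap 0.0212 q [-0.05  0.26 -0.09  1.7   0.03  1.18 -1.82]
side brass 405 [0.5   0.007 0.316] [0.659 0.045 0.387]
side rod 91 lo [ 0.0654 -0.0014  0.006 ] hi [0.1134 0.0364 0.0253]
  prong mean [0.0923 0.0237 0.0185]
side shaft 1441 xrange -0.2 0.04 slope z,y vs x [-0.0056  0.0251] [0.0059 0.0062]
top brass 252 [0.5   0.012 0.345] [0.532 0.024 0.366]
top rod 27 lo [ 0.0834 -0.0032  0.0189] hi [0.094  0.0027 0.0236]
top shaft 497 xrange -0.1 -0.009 slope z,y vs x [0.1559 0.0357] [ 0.081  -0.0054]
```

View pics/arc1.png

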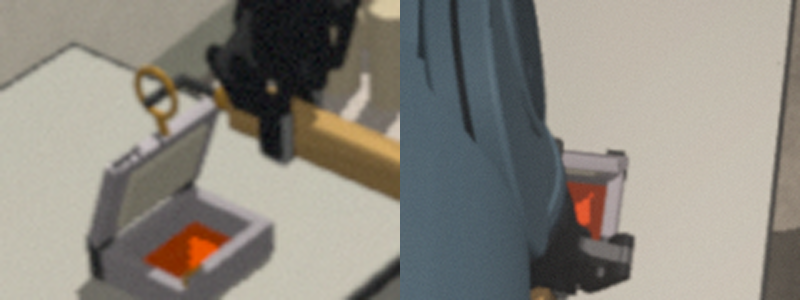

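The flap now leans forward with the prong still in the ring (ring at (157,95), prong end at (148,98)). I continue down the arc.

>>> carry_out --pt "-0.08 0.01 -0.03 0 0 0 0" --pt "-0.16 0.02 -0.05 0 0 0 0" --pt "-0.24 0.03 -0.09 0 0 0 0" --pt "-0.32 0.03 -0.12 0 0 0 0" --pt "-0.39 0.04 -0.16 0 0 0 0"

```text
time: 8.15
tool_pos: [0.5231, 0.0244, 0.3212]
orientation: [0.999, -0.051, -0.0, 0.0]
ft_force: [-0.5, -0.4, -1.9]
finger_gap: 0.0213
finger_force: 58.8
```

>>> carry_out --pt "-0.07 0.01 -0.04 0 0 0 0" --pt "-0.15 0.02 -0.09 0 0 0 0" --pt "-0.22 0.02 -0.13 0 0 0 0" --pt "-0.33 0.03 -0.21 0 0 0 0" --pt "-0.44 0.05 -0.3 0 0 0 0"

```text
time: 8.78
tool_pos: [0.501, 0.0268, 0.306]
orientation: [0.999, -0.051, -0.0, 0.0]
ft_force: [-0.9, -0.0, -2.6]
finger_gap: 0.0212
finger_force: 58.7
```

```bash
cat > fl.py <<'E'
from h import *
st(); c=read_camera('side');P=pts(c)
hsv=cv2.cvtColor(c["image"],cv2.COLOR_RGB2HSV);H,Sa,V=[hsv[...,i] for i in range(3)]
ex=np.array([.9945,-.1045]);ey=np.array([.1045,.9945])
Q=np.stack([(P[...,:2]-[.6647,.0287])@ex,(P[...,:2]-[.6647,.0287])@ey,P[...,2]-.245],-1)
br=(H>10)&(H<30)&(Sa>90)&(abs(Q[...,1]+.001)<.009)&(abs(Q[...,0])<.13)&(Q[...,2]>-.01)&(Q[...,0]<.03)&(np.hypot(Q[...,0],Q[...,2])>.078)&(np.hypot(Q[...,0],Q[...,2])<.125)
b=Q[br]
if len(b): print("ring",len(b),b.min(0).round(3),b.max(0).round(3),"theta~",(np.arctan2(b[:,2].mean(),-b[:,0].mean())-.15).round(2))
pl=(Sa<60)&(Q[...,1]>.02)&(Q[...,1]<.05)&(Q[...,0]<.01)&(Q[...,0]>-.085)&(Q[...,2]>.008)&(np.hypot(Q[...,0],Q[...,2])<.08)
p=Q[pl]
if len(p)>5:
    a=np.arctan2(p[:,2],-p[:,0]);rr=np.hypot(p[:,0],p[:,2]);print("plate",len(p),"theta pct",np.percentile(a[rr>.05],[10,50,90]).round(3) if (rr>.05).any() else 0)
E
python3 fl.py
```

```text
t 8.78 p [0.501  0.0268 0.306 ] zax [-0. -0. -1.] yaw_y -95.83 f [-0.9  -0.   -2.58] m [-0.08 -0.   -0.09] gap 0.0212 q [-0.06  0.21 -0.1   1.83  0.02  1.11 -1.84]
ring 70 [-0.092 -0.007  0.046] [-0.058  0.003  0.09 ] theta~ 0.62
plate 113 theta pct [0.526 0.65  0.71 ]
```

>>> carry_out --pt "-0.09 0.01 -0.09 0 0 0 0" --pt "-0.18 0.02 -0.18 0 0 0 0" --pt "-0.26 0.03 -0.28 0 0 0 0" --pt "-0.34 0.03 -0.39 0 0 0 0" --pt "-0.41 0.04 -0.49 0 0 0 0"

```text
time: 9.45
tool_pos: [0.4807, 0.0289, 0.2814]
orientation: [0.999, -0.051, -0.0, -0.0]
ft_force: [0.4, 0.2, -3.0]
finger_gap: 0.0214
finger_force: 58.7
```

>>> carry_out --pt "-0.05 0.01 -0.1 0 0 0 0" --pt "-0.1 0.01 -0.22 0 0 0 0" --pt "-0.14 0.02 -0.34 0 0 0 0" --pt "-0.16 0.02 -0.46 0 0 0 0"

```text
time: 9.95
tool_pos: [0.4729, 0.0299, 0.2584]
orientation: [0.999, -0.051, 0.0, -0.0]
ft_force: [-0.3, 0.6, -1.7]
finger_gap: 0.0212
finger_force: 58.7
```

```bash
python3 fl.py
```

```text
t 9.95 p [0.4729 0.0299 0.2584] zax [ 0.  0. -1.] yaw_y -95.81 f [-0.35  0.63 -1.69] m [-0.   -0.08  0.01] gap 0.0212 q [-0.06  0.21 -0.11  1.95  0.03  0.98 -1.86]
ring 70 [-0.116 -0.009  0.005] [-0.079  0.004  0.044] theta~ 0.09
plate 181 theta pct [0.133 0.173 0.207]
```

The flap rests on the latch (θ about 0.1). Next the prong goes down to the lower wire to feel for the latch.

>>> carry_out --pt "0.01 0 -0.1 0 0 0 0" --pt "0.02 0 -0.2 0 0 0 0" --pt "0.03 0 -0.28 0 0 0 0" --pt "0.03 0 -0.28 0 0 0 0"

```text
time: 10.5
tool_pos: [0.4743, 0.0299, 0.2444]
orientation: [0.999, -0.051, -0.0, 0.0]
ft_force: [-0.7, 1.1, -1.8]
finger_gap: 0.0215
finger_force: 58.7
```

>>> carry_out --pt "0 0 -0.02 0 0 0 0" --pt "0 0 -0.04 0 0 0 0" --pt "0 0 -0.04 0 0 0 0"

```text
time: 10.88
tool_pos: [0.4744, 0.0299, 0.2428]
orientation: [0.999, -0.051, 0.0, -0.0]
ft_force: [-0.7, 0.1, -2.0]
finger_gap: 0.0214
finger_force: 58.7
```

>>> carry_out --pt "0 0 -0.02 0 0 0 0" --pt "0 0 -0.03 0 0 0 0" --pt "0 0 -0.03 0 0 0 0"

```text
time: 11.25
tool_pos: [0.4744, 0.0299, 0.2413]
orientation: [0.999, -0.051, -0.0, -0.0]
ft_force: [0.4, -0.7, -1.9]
finger_gap: 0.0214
finger_force: 58.7
```

```bash
python3 fl.py
```

```text
t 11.25 p [0.4744 0.0299 0.2413] zax [-0.  0. -1.] yaw_y -95.81 f [ 0.36 -0.66 -1.94] m [ 0.   -0.15 -0.01] gap 0.0214 q [-0.06  0.23 -0.11  1.97  0.03  0.94 -1.86]
ring 72 [-0.118 -0.005  0.007] [-0.078  0.008  0.044] theta~ 0.09
plate 185 theta pct [0.146 0.169 0.209]
```

>>> carry_out --pt "0 0 -0.02 0 0 0 0" --pt "0 0 -0.02 0 0 0 0"

```text
time: 11.55
tool_pos: [0.4744, 0.0299, 0.2402]
orientation: [0.999, -0.051, -0.0, 0.0]
ft_force: [-0.6, 0.4, -1.4]
finger_gap: 0.0211
finger_force: 58.7
```

>>> carry_out --pt "0 0 -0.02 0 0 0 0" --pt "0 0 -0.02 0 0 0 0"

```text
time: 11.8
tool_pos: [0.4745, 0.0299, 0.2393]
orientation: [0.999, -0.051, 0.0, -0.0]
ft_force: [-0.2, -0.2, -1.9]
finger_gap: 0.0214
finger_force: 58.8
```

>>> carry_out --pt "0 0 -0.02 0 0 0 0" --pt "0 0 -0.02 0 0 0 0"

```text
time: 12.05
tool_pos: [0.4745, 0.0299, 0.2383]
orientation: [0.999, -0.051, 0.0, -0.0]
ft_force: [0.3, -0.3, -0.2]
finger_gap: 0.021
finger_force: 58.9
```

>>> carry_out --pt "0 0 -0.01 0 0 0 0" --pt "0 0 -0.01 0 0 0 0"

```text
time: 12.3
tool_pos: [0.4745, 0.0299, 0.2378]
orientation: [0.999, -0.051, 0.0, -0.0]
ft_force: [0.1, -0.5, -0.5]
finger_gap: 0.0212
finger_force: 59.0
```

>>> carry_out --pt "0 0 -0.01 0 0 0 0" --pt "0 0 -0.01 0 0 0 0"

```text
time: 12.55
tool_pos: [0.4745, 0.0299, 0.2373]
orientation: [0.999, -0.051, 0.0, -0.0]
ft_force: [-0.3, -0.5, -0.2]
finger_gap: 0.0211
finger_force: 59.0
```

>>> carry_out --pt "0 0 -0.02 0 0 0 0" --pt "0 0 -0.02 0 0 0 0"

```text
time: 12.8
tool_pos: [0.4744, 0.0299, 0.2363]
orientation: [0.999, -0.051, -0.0, -0.0]
ft_force: [-1.1, -0.7, 1.1]
finger_gap: 0.0213
finger_force: 59.2
```

>>> carry_out --pt "0 0 -0.02 0 0 0 0" --pt "0 0 -0.02 0 0 0 0"

```text
time: 13.05
tool_pos: [0.4742, 0.0298, 0.2349]
orientation: [0.999, -0.051, -0.0, 0.0]
ft_force: [0.9, -0.2, -1.9]
finger_gap: 0.0211
finger_force: 58.8
```

```bash
python3 fl.py
```

```text
t 13.05 p [0.4742 0.0298 0.2349] zax [-0.001 -0.    -1.   ] yaw_y -95.82 f [ 0.91 -0.16 -1.89] m [-0.04 -0.04 -0.05] gap 0.0211 q [-0.06  0.24 -0.11  1.98  0.03  0.93 -1.86]
ring 69 [-0.12  -0.006 -0.003] [-0.079  0.008  0.036] theta~ 0.03
plate 25 theta pct [0.118 0.132 0.161]
```

The force fell from about +2.8 N relative back to baseline and the ring dropped about 9 mm, so it snapped shut. I centre the prong in the ring and draw it out.

>>> carry_out --pt "0 0 0.05 0 0 0 0" --pt "0 0 0.12 0 0 0 0" --pt "0 0 0.12 0 0 0 0"

```text
time: 13.48
tool_pos: [0.4747, 0.0299, 0.2417]
orientation: [0.999, -0.051, 0.0, -0.0]
ft_force: [-0.6, 0.1, -1.5]
finger_gap: 0.0211
finger_force: 58.8
```

>>> carry_out --pt "-0.01 -0.1 0 0 0 0 0" --pt "-0.03 -0.3 0 0 0 0 0" --pt "-0.05 -0.5 0 0 0 0 0" --pt "-0.07 -0.7 0 0 0 0 0" --pt "-0.1 -1.0 0 0 0 0 0"

```text
time: 14.1
tool_pos: [0.4693, -0.0209, 0.2413]
orientation: [0.999, -0.051, 0.0, -0.0]
ft_force: [-0.1, -0.7, -1.4]
finger_gap: 0.0215
finger_force: 58.8
```

>>> carry_out --pt "-0.05 -0.5 0.1 0 0 0 0" --pt "-0.1 -1.0 0.2 0 0 0 0" --pt "-0.1 -1.0 0.2 0 0 0 0"

```text
time: 14.48
tool_pos: [0.4642, -0.0729, 0.2516]
orientation: [0.999, -0.053, 0.0, 0.0]
ft_force: [-0.0, 1.1, -1.7]
finger_gap: 0.0209
finger_force: 58.8
```

```bash
python3 fl.py; python3 look.py out.png
```

```text
t 14.47 p [ 0.4642 -0.0729  0.2516] zax [ 0.001 -0.001 -1.   ] yaw_y -96.06 f [-0.03  1.1  -1.7 ] m [ 0.04 -0.05  0.01] gap 0.0209 q [ 0.1   0.2  -0.04  1.98  0.01  0.96 -1.63]
ring 76 [-0.118 -0.003 -0.001] [-0.078  0.005  0.036] theta~ 0.02
plate 25 theta pct [0.114 0.144 0.177]
t 14.53 p [ 0.4643 -0.0713  0.2514] zax [ 0. -0. -1.] yaw_y -95.95 f [-0.42  0.55 -1.73] m [ 0.12 -0.09 -0.02] gap 0.0212 q [ 0.09  0.2  -0.04  1.98  0.01  0.96 -1.63]
side brass 56 [0.548 0.035 0.25 ] [0.586 0.044 0.282]
side rod 92 lo [ 0.0564 -0.0033  0.0167] hi [0.0943 0.0366 0.0271]
  prong mean [0.0907 0.0248 0.0219]
side shaft 1299 xrange -0.2 0.039 slope z,y vs x [-0.0022  0.0256] [0.0062 0.0051]
top brass 119 [0.548 0.033 0.251] [0.587 0.042 0.28 ]
```

The vent is shut (eye at x 0.567, z about 0.261) and the hook is free. Now I take the pole back to the rest.

>>> carry_out --pt "-0.2 -0.6 0 0 0 -0.3 0" --pt "-0.4 -1.3 0 0 0 -0.7 0" --pt "-0.6 -2.0 0 0 0 -1.1 0" --pt "-0.8 -2.7 -0.1 0 0 -1.5 0" --pt "-1.0 -3.4 -0.3 0 0 -2.0 0"

```text
time: 15.25
tool_pos: [0.4148, -0.2404, 0.2363]
orientation: [0.975, -0.224, 0.001, -0.0]
ft_force: [1.0, -0.1, -1.1]
finger_gap: 0.0209
finger_force: 59.0
```

>>> carry_out --pt "-0.15 -0.7 -0.3 0 0 -0.4 0" --pt "-0.28 -1.3 -0.7 0 0 -0.7 0" --pt "-0.38 -1.8 -1.1 0 0 -1.0 0" --pt "-0.42 -2.07 -1.5 0 0 -1.1 0" --pt "-0.42 -2.07 -1.6 0 0 -1.1 0"

```text
time: 15.88
tool_pos: [0.3929, -0.3432, 0.155]
orientation: [0.949, -0.316, -0.001, -0.0]
ft_force: [-0.4, 0.2, -1.9]
finger_gap: 0.0214
finger_force: 58.9
```

```bash
python3 -c "
from h import *
st()"
```

```text
t 15.88 p [ 0.3929 -0.3432  0.155 ] zax [-0.002  0.001 -1.   ] yaw_y -126.82 f [-0.36  0.16 -1.89] m [-0.01 -0.03 -0.02] gap 0.0214 q [ 0.48  0.43  0.19  1.95 -0.11  0.78 -1.48]
```

>>> carry_out --pt "0 -0.02 -0.3 0 0 0 0" --pt "0 -0.04 -0.7 0 0 0 0" --pt "0 -0.04 -1.1 0 0 0 0" --pt "0 -0.04 -1.3 0 0 0 0" --pt "0 -0.04 -1.3 0 0 0 0"

```text
time: 16.5
tool_pos: [0.3935, -0.3449, 0.0909]
orientation: [0.949, -0.315, -0.0, -0.0]
ft_force: [-0.3, -0.3, -1.3]
finger_gap: 0.0209
finger_force: 58.9
```

```bash
python3 -c "
from h import *
st()"
```

```text
t 16.5 p [ 0.3935 -0.3449  0.0909] zax [-0.001  0.001 -1.   ] yaw_y -126.76 f [-0.32 -0.28 -1.33] m [-0.05 -0.02 -0.04] gap 0.0209 q [ 0.5   0.53  0.17  1.98 -0.14  0.64 -1.45]
```

>>> carry_out --pt "0 -0.01 -0.3 0 0 0 0" --pt "0 -0.01 -0.55 0 0 0 0" --pt "0 -0.01 -0.75 0 0 0 0" --pt "0 -0.01 -0.9 0 0 0 0" --pt "0 -0.01 -0.96 0 0 0 0"

```text
time: 17.12
tool_pos: [0.3932, -0.346, 0.0427]
orientation: [0.949, -0.316, -0.0, -0.0]
ft_force: [-0.6, 0.4, -1.9]
finger_gap: 0.0216
finger_force: 59.0
```

>>> carry_out --pt "0 0 -0.04 0 0 0 0" --pt "0 0 -0.08 0 0 0 0" --pt "0 0 -0.1 0 0 0 0" --pt "0 0 -0.1 0 0 0 0"

```text
time: 17.62
tool_pos: [0.3935, -0.3461, 0.0384]
orientation: [0.949, -0.316, 0.0, 0.0]
ft_force: [-0.4, 0.3, -1.2]
finger_gap: 0.0212
finger_force: 59.0
```

```bash
python3 -c "
from h import *
st()"
```

```text
t 17.62 p [ 0.3935 -0.3461  0.0384] zax [ 0. -0. -1.] yaw_y -126.82 f [-0.39  0.3  -1.23] m [-0.06 -0.14 -0.01] gap 0.0212 q [ 0.52  0.63  0.14  1.99 -0.17  0.53 -1.43]
```

>>> carry_out --pt "0 0 -0.02 0 0 0 0" --pt "0 0 -0.03 0 0 0 0" --pt "0 0 -0.03 0 0 0 26" --pt "0 0 -0.03 0 0 0 40" --pt "0 0 -0.03 0 0 0 85"

```text
time: 18.25
tool_pos: [0.3935, -0.3461, 0.0369]
orientation: [0.949, -0.316, 0.0, 0.0]
ft_force: [-0.3, -0.6, 0.2]
finger_gap: 0.0568
finger_force: 0.0
```

>>> carry_out --pt "0 0 0 0 0 0 85" --pt "0 0 0 0 0 0 85" --pt "0 0 0.3 0 0 0 85" --pt "0 0 0.9 0 0 0 85" --pt "0 0 1.6 0 0 0 85"

```text
time: 18.88
tool_pos: [0.3932, -0.346, 0.1183]
orientation: [0.949, -0.316, -0.0, -0.0]
ft_force: [-0.0, 0.1, 0.2]
finger_gap: 0.0853
finger_force: 0.0
```

>>> carry_out --pt "0 0 0.8 0 0 0 85" --pt "-0.5 -0.8 1.6 0 0 0 85" --pt "-1 -1.8 2.2 0 0 0 85" --pt "-1.6 -2.8 2.4 0 0 0 85" --pt "-2 -3.8 2.4 0 0 0 85"

```text
time: 19.5
tool_pos: [0.292, -0.5384, 0.2396]
orientation: [0.949, -0.316, 0.001, 0.001]
ft_force: [0.3, -0.3, 0.3]
finger_gap: 0.0846
finger_force: 0.0
```

```bash
python3 - <<'E'
from h import *
import pickle
st()
for n in("top","side"): pickle.dump(read_camera(n),open(n+"1.pkl","wb"))
c=pickle.load(open("top1.pkl","rb"))["image"];d=pickle.load(open("side1.pkl","rb"))["image"]
save(np.hstack([cv2.resize(c,(400,300)),cv2.resize(d,(400,300))]),"end.png")
E
python3 m2.py 2>&1 | head -12; python3 fl.py
```

```text
t 19.5 p [ 0.292  -0.5384  0.2396] zax [ 0.002 -0.003 -1.   ] yaw_y -126.88 f [ 0.27 -0.34  0.33] m [ 0.   -0.03 -0.02] gap 0.0846 q [ 0.8   0.47  0.27  1.65 -0.14  1.04 -1.09]
m2.py:23: RuntimeWarning: Mean of empty slice.
  print(" eye circle",len(e),x[:2].round(4),np.sqrt(x[2]+x[0]**2+x[1]**2).round(4),e[:,1].mean().round(4),e.min(0).round(3),e.max(0).round(3))
  ret = ret.dtype.type(ret / rcount)
top yaw -36.69567149351516 w [-0.0118  0.0104] len 0.2559388034546778 origin from tail [ 0.3883 -0.3403] from front [ 0.3851 -0.3379]
 rod n 129 [-0.059 -0.093] [0.151 0.254]
Traceback (most recent call last):
  File "m2.py", line 23, in <module>
    print(" eye circle",len(e),x[:2].round(4),np.sqrt(x[2]+x[0]**2+x[1]**2).round(4),e[:,1].mean().round(4),e.min(0).round(3),e.max(0).round(3))
                                                                                                            ~~~~~^^^
t 19.6 p [ 0.2882 -0.5418  0.2384] zax [-0.002 -0.005 -1.   ] yaw_y -127.3 f [-0.2   0.26  0.1 ] m [ 0.03 -0.02 -0.08] gap 0.0852 q [ 0.8   0.47  0.28  1.65 -0.14  1.04 -1.1 ]
ring 73 [-0.117 -0.004 -0.002] [-0.079  0.006  0.037] theta~ 0.02
plate 34 theta pct [0.114 0.122 0.16 ]
```

View pics/end.png

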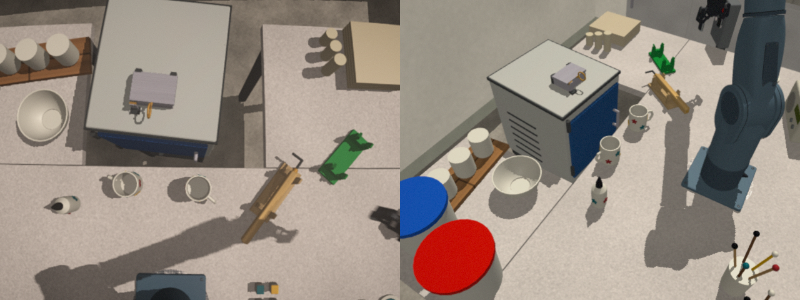

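The picture shows the flap flat on its collar (152,90), the pole back in its wooden rest with the hook forward (270,195), the mugs, bottle and bowl unmoved, and the gripper clear.

```bash
python3 -c "
from station import r
print(r.sign_off())"
```

```text
the job is handed in; nothing more can be done
None
```

I shut the vent under its latch with the hook and laid the pole back in its rest, released. The job was handed in at about 20 s; the hand-in gave no verdict, but the last camera check showed the flap down and nothing else moved.

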